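# Set up the slide-staining line in the bottle carrier

### The arm

A 6-joint arm with a two-finger parallel gripper is mounted at the origin on a cart in front of the work surface, level with it; the furniture and walls round the work are solid. World frame = base frame: x ahead of the robot, y to its left, z up, the work surface at z = 0. Lengths are in m, angles in degrees, forces in N, time in s.
With the tool pointing down it reaches from about 0.375 to 0.9 m from the base axis. Payload 3.1 kg.
Tool frame: the origin (TCP) lies on the centre line of the jaws, within the pads' length; the fingertips stand 25 mm ahead of it and the grasp point (between the pads) lies 6 mm ahead of it; y points along the fingers, x is the direction in which the jaws open and shut, and the axes are right-handed (so a half turn about y gives the same grasp; the last joint's range is limited). The gripper opens to 87 mm and grips with 3 to 60 N. Pads are 19 mm wide; open, the fingers measure 117 mm over their backs; the gripper's body (75 mm by 190 mm) begins 51 mm behind the grasp point.
Start: joints at [-87.519, 30.224, 82.088, -0, 67.689, -10.227], TCP at [0.138, -0.61, 0.248] pointing down, gripper open.
Joint ranges: [-176.69, 176.69], [-43.24, 126.21], [12.49, 139.97], [-82, 262], [0, 151.66], [-163.58, 163.58]. Speed limits (degrees/s): [159.86, 159.86, 180, 180, 180, 180].

### API

Orientations are given as a 3x3 rotation matrix whose columns are the frame's x, y, z axes.
In Python, from rig import * gives the robot as it stands.
- The arm moves only by the tool play_rows, never from a script. Its argument "commands" is a list of rows, each a list of 2 entries, a list of its own where there are three numbers: the shift along the world's x, y, z in m, then the turn, a rotation vector about the world's x, y, z in rad. A call has 1 to 10 rows; each row is the pose to reach, as a shift and turn from the pose commanded when the call began; what a row does not reach only later rows make up. A row lasts 1/8 s, in which the tool goes at most 62.5 mm and 10.7 degrees, less where a joint would pass 70% of its speed; a pose out of reach is approached as far as the arm can. A call with a gripper value outside its range is refused whole. "gripper" is the finger opening in m, from 0 to 0.087, set as the call begins (left out, the last holds). The fingers move at their own pace and stop on an object; the grip force is fixed at half the most. Time passes only in rows, so rows that repeat a pose let the fingers close. It gives the time, the measured TCP pose, the force and the opening at its end, in the units of the state.
- read_state(): the state, without advancing time (a new reading comes with each control period).
- capture(name): name is "scene" or "top"; returns a dict with "frame" (400x640x3 uint8, red, green, blue), "depth" (400x640 float32, m along the optical axis (not along the pixel's ray), 0 where there is no reading), "mtx" (3x3 intrinsics, pixels), "cam_to_world" (4x4, takes a point from camera to world coordinates). Camera axes: x right, y down, z forward; pixel columns grow to the right and rows downward; lengths in m; the calibration is good to about 2 mm. A picture is of the moment at which its call begins.
- hand_in(): hands the job in, once; it reports no verdict.
The state is a dict: "time_s": time; "joint_positions": joint angles; "qvel": joint speeds; "tau": joint torques, N m; "position": TCP position; "tcp_rot": TCP orientation; "force": force on the tool from outside, world axes, zero at the start; "moment": the same for the moment, N m; "opening": opening from 0.0 (shut) to 1.0 (fully open).
Only numpy, scipy, OpenCV 4.12 (cv2) and the standard library are available. Lean on these libraries where they do the work, as an engineer would, in place of code of your own. Each camera call takes 0.05 s, during which the arm holds its last target. There are 200 camera calls.

### The job

Set up the slide-staining line in the white bottle carrier, working back from the saline bottle that already stands in one end compartment: the purple stain goes into the compartment next to the saline, the red stain next to the purple, and the blue stain into the compartment at the other end. Somebody left the small amber oil dropper in that end compartment; put it on its round steel drip saucer instead. Keep every bottle upright and leave the saline in its compartment.

Things in the scene. Friction and masses are not known exactly. Their poses are not given: they have to be found in the camera images.
- carrier: White plastic bottle carrier, fixed: open tray 84 mm (its x) by 324 mm (its y), 33 mm high, a 13 mm lip beyond each end. Four compartments in a row, 76 mm square inside, walls 4 mm, floor 4 mm above the worktop, centred at x = 0, y = -120, -40, +40, +120 mm in its frame. Origin: centre of underside; x away from the robot, y to its left (turned up to 0.12 rad), z up.
- saucer: Round stainless steel drip saucer for the oil dropper, fixed to the worktop: 70 mm across the rim, 9 mm high, flat inner floor about 54 mm across and 3 mm above the worktop. Origin: centre of the underside, z up. It and the stains start left or right of the carrier, on the left wing, or in the gap between analyser and printer: enter that gap from the front.
- saline: Tall pale saline bottle with a blue cap and a teal label, 64 mm diameter, 165 mm tall (body to 139 mm, then a cap of 33 mm diameter); it stands in one of the two end compartments of the carrier, at either end, and stays there. Origin: centre of the underside, z up.
- stain_blue: Blue stain bottle with a white cap, standing on the worktop: body 60 mm diameter up to 122 mm, above it the round cap of 31 mm diameter up to 145 mm (the cap is fixed on and can be gripped from above). About 0.16 kg. Origin: centre of the underside, z up.
- stain_red: Red stain bottle with a white cap, same shape and size as the blue one (60 mm diameter to 122 mm, cap 31 mm diameter to 145 mm, about 0.16 kg). Origin: centre of the underside, z up. Keep clear of the blue analyser at the left rear: 0.36 m tall, its front runs roughly from x 0.38, y 0.43 m to x 0.63, y 0.18 m; the printer (0.15 m tall) lies right of y = 0.05 m, beyond x = 0.54 m.
- stain_purple: Dark purple stain bottle with a white cap, same shape and size as the blue one (60 mm diameter to 122 mm, cap 31 mm diameter to 145 mm, about 0.15 kg). Origin: centre of the underside, z up.
- oil: Small amber-brown oil dropper bottle with a black cap: body 34 mm diameter up to 66 mm, cap 18 mm diameter up to 78 mm, 0.035 kg. At the start it stands in the end compartment opposite the saline, on the compartment's floor. Origin: centre of the underside, z up.

How it is judged (in metres and radians):
At the end, for the whole second after the job is handed in: Saline in its end compartment, then purple, red, blue stain, one per compartment in that order (within 12 mm of its centre each way, underside within 5 mm of its floor); oil dropper on the saucer's floor within 13 mm of its centre; all upright within 0.1 rad, at rest, released (((y of saline in the frame of carrier between 0.108 and 0.132 m and y of stain_purple in the frame of carrier between 0.028 and 0.052 m and y of stain_red in the frame of carrier between -0.052 and -0.028 m and y of stain_blue in the frame of carrier between -0.132 and -0.108 m) or (y of saline in the frame of carrier between -0.132 and -0.108 m and y of stain_purple in the frame of carrier between -0.052 and -0.028 m and y of stain_red in the frame of carrier between 0.028 and 0.052 m and y of stain_blue in the frame of carrier between 0.108 and 0.132 m)) and x of stain_blue in the frame of carrier between -0.012 and 0.012 m and z of each of stain_blue, stain_red, stain_purple, saline in the frame of carrier below 0.009 m and x of stain_red in the frame of carrier between -0.012 and 0.012 m and x of stain_purple in the frame of carrier between -0.012 and 0.012 m and x of saline in the frame of carrier between -0.012 and 0.012 m and horizontal distance between oil and saucer below 0.013 m and z of oil in the frame of saucer below 0.008 m and angle between each of stain_blue, stain_red, stain_purple, saline, oil's own z axis and vertical below 0.1 rad and linear speed of each of stain_blue, stain_red, stain_purple, saline, oil below 0.02 m/s); the robot touches nothing.
It fails at once if a bottle is tipped over (more than 0.6 rad) (angle between any of stain_blue, stain_red, stain_purple, saline, oil's own z axis and vertical above 0.6 rad).
It fails at once if the saline is taken out of its compartment (moved more than 25 mm) (distance of saline from where it was at the start of the episode above 0.025 m).
It also fails if it takes over 122 s, if anything falls off the work surface, if the arm or the gripper's body presses on something with over 40 N, if the wrist force passes 120 N, or if a joint passes its speed limit or range.

## Working session

There is one attempt and no reset: what is moved stays moved. The work goes in short steps, Python scripts to look and compute and a tool call to move; the robot and the scene stay as the last step left them, time stands still between calls to the robot, and variables do not carry over. Pictures are saved under pics/ and viewed, about 12 in all and at most 16, crops included, and the job is handed in when it is done.

Besides the shell and the picture viewer there is one more tool, called after "Emit:" by a JSON object that holds its "api" and its "payload". play_rows: Moves the arm, as the interface text tells. Its arguments: {"type":"object","properties":{"commands":{"type":"array"},"gripper":{"type":"number"}},"required":["commands"]}

```bash
mkdir -p pics; cat > h.py <<'E'
from rig import *
import numpy as np, cv2
def snap(n,tag):
    c=capture(n); cv2.imwrite(f'pics/{tag}.png',cv2.cvtColor(c['frame'],cv2.COLOR_RGB2BGR)); np.savez(f'pics/{tag}.npz',**c); return c
def pts(c):
    d=c['depth']; v,u=np.indices(d.shape); K=c['mtx']
    p=np.stack([(u-K[0,2])/K[0,0]*d,(v-K[1,2])/K[1,1]*d,d,np.ones_like(d)],-1)@c['cam_to_world'].T
    return p[...,:3]
E
python3 - <<'E'
from h import *
for n in('scene','top'):
    c=snap(n,n+'0'); print(n,c['cam_to_world'].round(3).tolist(),c['mtx'].round(1).tolist(),(c['depth']==0).mean())
s=read_state(); print(s['time_s'],s['position'],s['tcp_rot'],s['force'],s['opening'])
E
```

```text
scene [[0.502, -0.312, 0.807, -0.642], [-0.864, -0.21, 0.457, -0.668], [0.026, -0.927, -0.375, 0.58], [0.0, 0.0, 0.0, 1.0]] [[443.7, 0.0, 308.3], [0.0, 443.7, 196.8], [0.0, 0.0, 1.0]] 0.0041328125
top [[0.03, -0.993, 0.111, 0.332], [-1.0, -0.029, 0.003, -0.045], [-0.0, -0.111, -0.994, 1.403], [0.0, 0.0, 0.0, 1.0]] [[427.3, 0.0, 317.2], [0.0, 427.3, 203.4], [0.0, 0.0, 1.0]] 0.0040859375
0.1 [ 0.13748692 -0.60903801  0.24665343] [[ 2.19982226e-01 -7.65657733e-05  9.75503877e-01]
 [-9.75501855e-01  2.02027573e-03  2.19981929e-01]
 [-1.98762990e-03 -9.99997956e-01  3.69734699e-04]] [ 0.54088381  0.60884418 -0.01449039] 0.9991671540296152
```

View pics/top0.png

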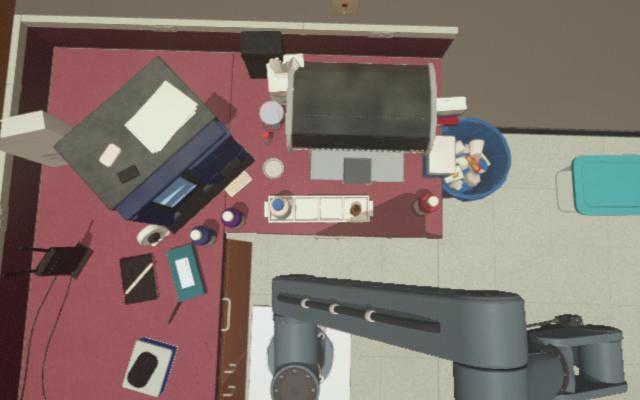

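View pics/scene0.png

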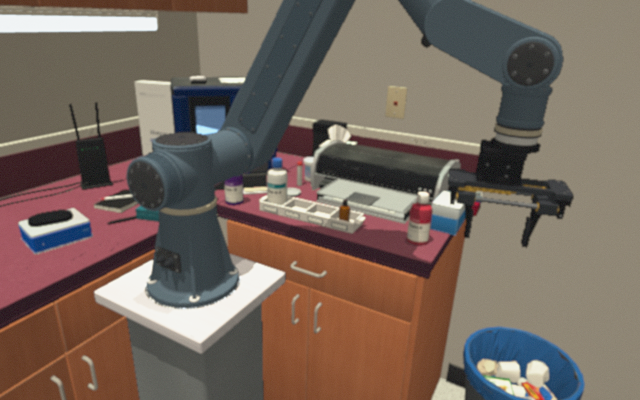

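Top view: saline at (280,207) at the carrier's left end, oil at (356,210), saucer (274,168), purple (233,217), blue (202,236), red (429,204). I'll measure them now.

```bash
cat >> h.py <<'E'
def capfix(c,px,z0,z1,R=25):
    """median-xy of points between z0 and z1 near pixel px"""
    P=pts(c); u,v=px; w=P[max(v-R,0):v+R,u-R:u+R].reshape(-1,3)
    return w[(w[:,2]>z0)&(w[:,2]<z1)]
def circ(w):
    (x,y),r=cv2.minEnclosingCircle(w[:,:2].astype(np.float32)); return np.round([x,y,r,w[:,0].mean(),w[:,1].mean(),np.median(w[:,2]),len(w)],4)
E
python3 - <<'E'
from h import *
c=dict(np.load('pics/top0.npz'))
for n,px,a,b,R in [('saline',(280,207),.155,.175,15),('oil',(356,210),.074,.095,10),('purple',(233,217),.138,.155,13),('blue',(202,236),.138,.155,13),('red',(429,204),.138,.155,14),('saucer',(274,168),.004,.02,14)]:
    w=capfix(c,px,a,b,R); print(n,circ(w) if len(w) else None)
P=pts(c)
m=(P[...,2]>.025)&(P[...,2]<.042); v,u=np.nonzero(m); k=(u>258)&(u<380)&(v>188)&(v<228)
w=P[v[k],u[k]]; r=cv2.minAreaRect(w[:,:2].astype(np.float32)); print(r, len(w)); 
big=cv2.resize(c['frame'][140:260,180:450],None,fx=2.9,fy=2.9,interpolation=cv2.INTER_CUBIC); cv2.imwrite('pics/t1.png',big[...,::-1])
E
```

```text
saline [4.640e-01 7.490e-02 1.630e-02 4.636e-01 7.430e-02 1.696e-01 1.030e+02]
oil [ 4.670e-01 -1.635e-01  8.600e-03  4.672e-01 -1.636e-01  8.240e-02
  2.700e+01]
purple [4.269e-01 2.222e-01 1.560e-02 4.275e-01 2.221e-01 1.461e-01 8.600e+01]
blue [3.693e-01 3.140e-01 1.520e-02 3.693e-01 3.134e-01 1.455e-01 8.900e+01]
red [ 4.900e-01 -3.848e-01  1.550e-02  4.899e-01 -3.837e-01  1.457e-01
  8.600e+01]
saucer [6.056e-01 1.073e-01 6.210e-02 6.029e-01 1.095e-01 6.600e-03 3.140e+02]
((0.4675420820713043, -0.04508715867996216), (0.08673223853111267, 0.34690678119659424), 2.3044023513793945) 665
```

View pics/t1.png

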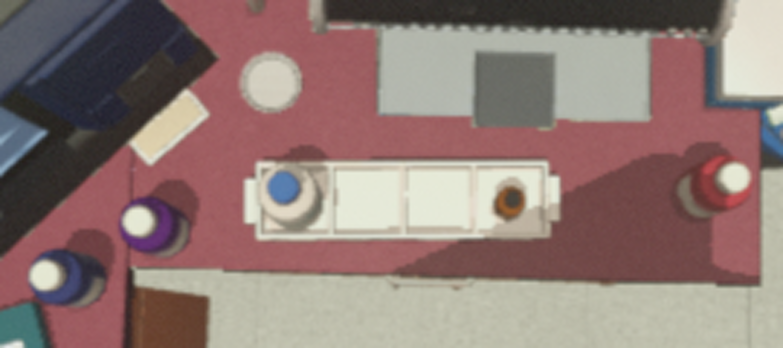

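```bash
cat >> h.py <<'E'
def ray(c,uv,z):
    uv=np.atleast_2d(np.asarray(uv,float)); K=c['mtx'];T=c['cam_to_world']
    d=np.c_[(uv[:,0]-K[0,2])/K[0,0],(uv[:,1]-K[1,2])/K[1,1],np.ones(len(uv))]@T[:3,:3].T
    return T[:3,3]+d*((z-T[2,3])/d[:,2])[:,None]
E
python3 - <<'E'
from h import *
c=dict(np.load('pics/top0.npz')); f=c['frame'].astype(int)
sat=(f.max(2)-f.min(2))
m=np.zeros(sat.shape,np.uint8); m[155:182,260:288]=(sat[155:182,260:288]<45)
cs,_=cv2.findContours(m,cv2.RETR_EXTERNAL,cv2.CHAIN_APPROX_NONE); k=max(cs,key=cv2.contourArea)
w=ray(c,k[:,0],.008); e=cv2.fitEllipse(w[:,:2].astype(np.float32)); print('saucer',e,len(k))
P=pts(c); 
# wall edges of carrier from depth by line fit over columns
m=(P[...,2]>.022)&(P[...,2]<.045)
for lab,rng in(('x',range(290,345)),):
    A=[];B=[]
    for u in list(range(272,340))+list(range(348,366)):
        v=np.nonzero(m[190:228,u])[0]+190
        if len(v): A.append(ray(c,(u,v[0]-.0),.033)[0]);B.append(ray(c,(u,v[-1]),.033)[0])
    for q in(A,B):
        q=np.array(q); p=np.polyfit(q[:,1],q[:,0],1); print(p, np.polyval(p,-.045))
# occupancy in gap
for x0 in np.arange(.5,.82,.03):
    print(round(x0,2),[ (lambda s: round(float(s.max()),2) if len(s) else None)(P[...,2][(P[...,0]>=x0)&(P[...,0]<x0+.03)&(P[...,1]>=y0)&(P[...,1]<y0+.03)]) for y0 in np.arange(-.04,.23,.03)])
E
```

```text
saucer ((0.6013979911804199, 0.10957753658294678), (0.06904495507478714, 0.06947293132543564), 23.872276306152344) 61
[-0.13009481  0.49750502] 0.5033592835488346
[-0.03727706  0.424673  ] 0.4263504707603591
0.5 [0.04, 0.04, 0.04, 0.04, 0.04, 0.04, 0.01, 0.01, 0.01, 0.02]
0.53 [0.01, 0.01, 0.01, 0.01, 0.01, 0.01, 0.01, 0.01, 0.02, 0.36]
0.56 [0.05, 0.01, 0.01, 0.01, 0.01, 0.01, 0.01, 0.02, 0.36, 0.37]
0.59 [0.06, 0.01, 0.01, 0.01, 0.01, 0.02, 0.01, 0.36, 0.37, 0.37]
0.62 [0.05, 0.1, 0.08, 0.09, 0.01, 0.02, 0.01, 0.36, 0.37, 0.37]
0.65 [0.13, 0.13, 0.15, 0.15, 0.01, 0.01, 0.01, 0.03, 0.36, 0.37]
0.68 [0.15, 0.15, 0.15, 0.16, 0.01, 0.1, 0.01, 0.01, 0.01, 0.37]
0.71 [0.15, 0.15, 0.16, 0.16, 0.09, 0.09, 0.01, 0.01, 0.01, 0.01]
0.74 [0.16, 0.16, 0.16, 0.16, 0.09, 0.09, 0.09, 0.01, 0.01, 0.01]
0.77 [0.16, 0.16, 0.16, 0.16, 0.09, 0.09, 0.09, 0.01, 0.01, 0.01]
0.8 [0.16, 0.16, 0.16, 0.16, 0.13, 0.13, 0.01, 0.01, 0.01, 0.01]
```

Emit:
{"api": "play_rows", "payload": {"commands": [[[0.33,0.445,0.0],[0,0,1.349]],[[0.33,0.445,0.0],[0,0,1.349]],[[0.33,0.445,0.0],[0,0,1.349]],[[0.33,0.445,0.0],[0,0,1.349]],[[0.33,0.445,0.0],[0,0,1.349]],[[0.33,0.445,0.0],[0,0,1.349]],[[0.33,0.445,0.0],[0,0,1.349]],[[0.33,0.445,0.0],[0,0,1.349]],[[0.33,0.445,0.0],[0,0,1.349]],[[0.33,0.445,0.0],[0,0,1.349]]]}}

```text
time_s: 1.35
position: [0.4688, -0.1615, 0.2473]
tcp_rot: [[1.0, -0.0, -0.006], [0.006, 0.001, 1.0], [-0.0, -1.0, 0.001]]
force: [-0.6, -0.4, -0.4]
opening: 0.996
```

```bash
python3 - <<'E'
from h import *
c=dict(np.load('pics/top0.npz'));P=pts(c).reshape(-1,3)
def sel(x0,x1,y0,y1,z0,z1): return P[(P[:,0]>x0)&(P[:,0]<x1)&(P[:,1]>y0)&(P[:,1]<y1)&(P[:,2]>z0)&(P[:,2]<z1)]
for x in (.60,.62,.64,.66,.68,.70,.72):
    a=sel(x,x+.02,-.05,.11,.06,.2); b=sel(x,x+.02,.11,.3,.3,.4); print(x,a[:,1].max().round(3) if len(a) else None, b[:,1].min().round(3) if len(b) else None)
r=sel(.65,.72,.085,.16,.04,.2); print(r.min(0),r.max(0),len(r)); 
d=pts(capture('top'))
E
```

```text
0.6 None 0.191
0.62 None 0.185
0.64 0.059 0.199
0.66 0.058 0.22
0.68 0.06 0.241
0.7 0.061 0.259
0.72 0.108 0.281
[0.68133232 0.12005959 0.04010971] [0.70007558 0.13686921 0.09832953] 53
```

Emit:
{"api": "play_rows", "payload": {"commands": [[[-0.001,-0.002,-0.17],[0,0,-0.006]],[[-0.001,-0.002,-0.17],[0,0,-0.006]],[[-0.001,-0.002,-0.17],[0,0,-0.006]],[[-0.001,-0.002,-0.17],[0,0,-0.006]],[[-0.001,-0.002,-0.17],[0,0,-0.006]],[[-0.001,-0.002,-0.17],[0,0,-0.006]]]}}

```text
time_s: 2.15
position: [0.4677, -0.1678, 0.0797]
tcp_rot: [[1.0, 0.004, 0.006], [-0.006, -0.002, 1.0], [0.004, -1.0, -0.002]]
force: [-1.0, 0.8, 0.3]
opening: 1.001
```

Emit:
{"api": "play_rows", "payload": {"commands": [[[0.0,0.003,-0.001],[0,0,0]],[[0.0,0.003,-0.001],[0,0,0]]]}}

```text
time_s: 2.4
position: [0.4668, -0.1635, 0.0775]
tcp_rot: [[1.0, 0.001, 0.005], [-0.005, -0.001, 1.0], [0.001, -1.0, -0.001]]
force: [0.4, -0.2, 0.4]
opening: 1.001
```

Emit:
{"api": "play_rows", "payload": {"commands": [[[0,0,0],[0,0,0]],[[0,0,0],[0,0,0]],[[0,0,0],[0,0,0]],[[0,0,0],[0,0,0]],[[0,0,0],[0,0,0]],[[0,0,0],[0,0,0]],[[0,0,0],[0,0,0]],[[0,0,0],[0,0,0]]], "gripper": 0.02}}

```text
time_s: 3.4
position: [0.4665, -0.1637, 0.0765]
tcp_rot: [[1.0, -0.0, 0.006], [-0.006, 0.0, 1.0], [-0.0, -1.0, 0.0]]
force: [0.3, 1.1, 0.4]
opening: 0.381
```

Emit:
{"api": "play_rows", "payload": {"commands": [[[0,0,0.06],[0,0,0]],[[0,0,0.12],[0,0,0]],[[0.0,0.03,0.18],[0,0,0]],[[0.04,0.08,0.18],[0,0,0]],[[0.065,0.13,0.18],[0,0,0]],[[0.09,0.18,0.18],[0,0,0]],[[0.115,0.23,0.18],[0,0,0]],[[0.135,0.273,0.18],[0,0,0.006]],[[0.135,0.273,0.18],[0,0,0.006]],[[0.135,0.273,0.18],[0,0,0.006]]]}}

```text
time_s: 4.65
position: [0.6007, 0.1091, 0.256]
tcp_rot: [[1.0, -0.002, -0.001], [0.001, -0.001, 1.0], [-0.002, -1.0, -0.001]]
force: [0.5, -0.4, 0.0]
opening: 0.385
```

```bash
python3 - <<'E'
from h import *
c=snap('top','top1'); s=snap('scene','scene1')
st=read_state(); print(st['position'],st['opening'])
cv2.imwrite('pics/v1.png',np.hstack([cv2.resize(c['frame'][100:250,180:380],None,fx=2,fy=2),cv2.resize(s['frame'][100:250,200:400],None,fx=2,fy=2)])[...,::-1])
E
```

```text
[0.60080141 0.10816124 0.25630897] 0.38311336164707666
```

View pics/v1.png

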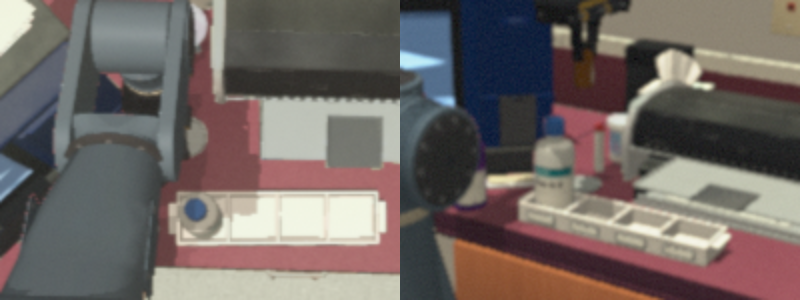

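The oil is gripped upright above the saucer. Before descending I'll check arm clearance to the analyser.

```bash
python3 - <<'E'
from h import *
for n in('top1','scene1'):
    P=pts(dict(np.load(f'pics/{n}.npz'))).reshape(-1,3)
    a=P[(abs(P[:,0]-.6)<.16)&(abs(P[:,1]-.11)<.16)&(P[:,2]>.25)]
    for z in np.arange(.38,.74,.03):
        b=a[(a[:,2]>z)&(a[:,2]<z+.03)]
        if len(b)>5: print(n,z.round(2),'after',(z-.18).round(2),len(b),b.min(0).round(3),b.max(0).round(3),'x+y max',(b[:,0]+b[:,1]).max().round(3))
E
```

```text
top1 0.38 after 0.2 187 [0.552 0.098 0.382] [0.589 0.146 0.41 ] x+y max 0.735
top1 0.41 after 0.23 62 [0.565 0.094 0.41 ] [0.586 0.142 0.44 ] x+y max 0.728
top1 0.44 after 0.26 70 [0.567 0.089 0.442] [0.583 0.137 0.47 ] x+y max 0.719
top1 0.47 after 0.29 53 [0.566 0.085 0.47 ] [0.577 0.13  0.5  ] x+y max 0.703
top1 0.5 after 0.32 89 [0.527 0.047 0.5  ] [0.599 0.15  0.53 ] x+y max 0.72
top1 0.53 after 0.35 516 [0.46  0.047 0.53 ] [0.643 0.15  0.56 ] x+y max 0.792
top1 0.56 after 0.38 1834 [0.442 0.048 0.56 ] [0.637 0.167 0.59 ] x+y max 0.798
top1 0.59 after 0.41 1052 [0.445 0.053 0.59 ] [0.585 0.165 0.62 ] x+y max 0.743
top1 0.62 after 0.44 1079 [0.44  0.053 0.62 ] [0.508 0.165 0.65 ] x+y max 0.665
top1 0.65 after 0.47 354 [0.44  0.069 0.65 ] [0.464 0.148 0.676] x+y max 0.592
scene1 0.38 after 0.2 251 [0.547 0.068 0.38 ] [0.62  0.148 0.41 ] x+y max 0.723
scene1 0.41 after 0.23 212 [0.562 0.068 0.41 ] [0.626 0.144 0.439] x+y max 0.74
scene1 0.44 after 0.26 213 [0.562 0.068 0.44 ] [0.624 0.133 0.47 ] x+y max 0.711
scene1 0.47 after 0.29 229 [0.562 0.052 0.47 ] [0.616 0.165 0.5  ] x+y max 0.756
scene1 0.5 after 0.32 433 [0.518 0.044 0.5  ] [0.633 0.164 0.53 ] x+y max 0.745
scene1 0.53 after 0.35 562 [0.44  0.043 0.53 ] [0.648 0.164 0.559] x+y max 0.721
scene1 0.56 after 0.38 487 [0.44  0.045 0.56 ] [0.632 0.164 0.59 ] x+y max 0.684
scene1 0.59 after 0.41 270 [0.44 0.05 0.59] [0.576 0.162 0.62 ] x+y max 0.631
scene1 0.62 after 0.44 17 [0.441 0.051 0.62 ] [0.493 0.069 0.623] x+y max 0.548
```

```bash
python3 - <<'E'
from h import *
P=pts(dict(np.load('pics/top0.npz'))).reshape(-1,3)
a=P[(P[:,2]>.3)&(P[:,2]<.4)&(P[:,1]>.14)&(P[:,1]<.26)&(P[:,0]>.5)&(P[:,0]<.7)]
print(np.percentile(a[:,0]+a[:,1],[0,1,3,10]),np.percentile(a[:,2],[5,50,99]))
E
```

```text
[0.80628345 0.80775896 0.80891019 0.81048993] [0.31249596 0.36065263 0.36666772]
```

Emit:
{"api": "play_rows", "payload": {"commands": [[[0,0.001,-0.03],[0.025,-0.025,0]],[[0,0.001,-0.06],[0.025,-0.025,0]],[[0,0.001,-0.09],[0.025,-0.025,0]],[[0,0.001,-0.12],[0.025,-0.025,0]],[[0,0.001,-0.13],[0.025,-0.025,0]],[[0,0.001,-0.13],[0.025,-0.025,0]]]}}

```text
time_s: 5.5
position: [0.6013, 0.1095, 0.1264]
tcp_rot: [[1.0, 0.024, 0.001], [-0.002, 0.025, 1.0], [0.024, -0.999, 0.025]]
force: [-0.3, -0.1, -0.6]
opening: 0.383
```

Emit:
{"api": "play_rows", "payload": {"commands": [[[-0.001,-0.001,-0.025],[0,0,0]],[[-0.001,-0.001,-0.04],[0,0,0]],[[-0.001,-0.001,-0.047],[0,0,0]],[[-0.001,-0.001,-0.047],[0,0,0]],[[-0.001,-0.001,-0.049],[0,0,0]],[[-0.001,-0.001,-0.049],[0,0,0]]]}}

```text
time_s: 6.25
position: [0.6008, 0.1094, 0.078]
tcp_rot: [[1.0, 0.026, -0.0], [-0.0, 0.025, 1.0], [0.026, -0.999, 0.025]]
force: [0.5, 0.0, -0.3]
opening: 0.383
```

Emit:
{"api": "play_rows", "payload": {"commands": [[[0,0,-0.0015],[0,0,0]],[[0,0,-0.0015],[0,0,0]]]}}

```text
time_s: 6.5
position: [0.6005, 0.1094, 0.0761]
tcp_rot: [[1.0, 0.025, -0.0], [-0.0, 0.025, 1.0], [0.025, -0.999, 0.025]]
force: [0.2, 0.3, 0.2]
opening: 0.383
```

Emit:
{"api": "play_rows", "payload": {"commands": [[[0,0,0],[0,0,0]],[[0,0,0],[0,0,0]],[[0,0,0],[0,0,0]],[[0,0,0],[0,0,0]]], "gripper": 0.06}}

```text
time_s: 7.0
position: [0.6005, 0.1094, 0.0761]
tcp_rot: [[1.0, 0.025, -0.0], [-0.0, 0.025, 1.0], [0.025, -0.999, 0.025]]
force: [0.2, 0.3, -0.6]
opening: 0.673
```

Emit:
{"api": "play_rows", "payload": {"commands": [[[0,0,0.03],[0,0,0]],[[0,0,0.08],[0,0,0]],[[0,0,0.14],[-0.025,0.025,0]],[[0,0,0.19],[-0.025,0.025,0]],[[-0.06,-0.01,0.19],[-0.025,0.025,0]],[[-0.1,0.05,0.19],[-0.025,0.025,-0.4]],[[-0.14,0.08,0.19],[-0.025,0.025,-0.78]],[[-0.174,0.113,0.19],[-0.025,0.025,-0.78]],[[-0.174,0.113,0.19],[-0.025,0.025,-0.78]],[[-0.174,0.113,0.19],[-0.025,0.025,-0.78]]], "gripper": 0.06}}

```text
time_s: 8.25
position: [0.4257, 0.223, 0.2663]
tcp_rot: [[0.711, 0.004, 0.704], [-0.703, -0.013, 0.711], [0.012, -1.0, -0.006]]
force: [-0.1, 0.2, 0.4]
opening: 0.691
```

```bash
python3 - <<'E'
from h import *
c=snap('top','top2'); s=snap('scene','scene2')
st=read_state(); print(st['position'],st['tcp_rot'],st['opening'])
cv2.imwrite('pics/v2.png',np.hstack([cv2.resize(c['frame'][100:250,180:380],None,fx=2,fy=2),cv2.resize(s['frame'][100:250,200:400],None,fx=2,fy=2)])[...,::-1])
E
```

```text
[0.42620478 0.22259203 0.26620634] [[ 0.71154578  0.00377621  0.70262959]
 [-0.7025404  -0.01299029  0.71152529]
 [ 0.01181423 -0.99990849 -0.00659025]] 0.6912302137557262
```

View pics/v2.png

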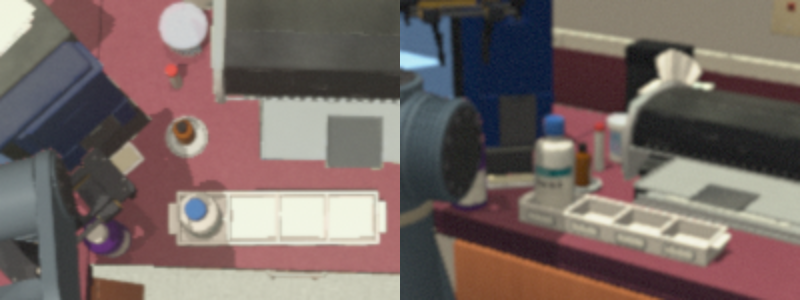

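```bash
python3 - <<'E'
from h import *
c=dict(np.load('pics/top2.npz')); f=c['frame']
u,v=int(180+184/2),int(100+133/2)
w=capfix(c,(u,v),.07,.09,14); print('oil',circ(w))
hsv=cv2.cvtColor(f,cv2.COLOR_RGB2HSV); m=((hsv[...,1]<60)&(hsv[...,2]>150)).astype(np.uint8)
m[:190]=0;m[228:]=0;m[:,:260]=0;m[:,378:]=0
cs,_=cv2.findContours(m,cv2.RETR_EXTERNAL,cv2.CHAIN_APPROX_NONE);k=max(cs,key=cv2.contourArea)
print(cv2.minAreaRect(ray(c,k[:,0],.033)[:,:2].astype(np.float32)))
k=k[:,0]
for s in(0,1):
    q=[]
    for uu in list(range(305,365)):
        vv=k[k[:,0]==uu,1]; 
        if len(vv): q.append(ray(c,(uu,vv.min()-.5 if s==0 else vv.max()+.5),.033)[0])
    q=np.array(q); p=np.polyfit(q[:,1],q[:,0],1); print('edge slope',p[0],'x at y=-.045',np.polyval(p,-.045))
E
```

```text
oil [6.028e-01 1.100e-01 8.300e-03 6.019e-01 1.096e-01 8.310e-02 2.800e+01]
((0.46838098764419556, -0.043337851762771606), (0.08743597567081451, 0.3487227261066437), 1.6961759328842163)
edge slope -0.029606136488893996 x at y=-.045 0.5137983539278991
edge slope -0.029612620905400684 x at y=-.045 0.4230847502388691
```

Emit:
{"api": "play_rows", "payload": {"commands": [[[0.001,-0.001,0.0],[0.013,0.004,0]],[[0.001,-0.001,-0.05],[0.013,0.004,0]],[[0.001,-0.001,-0.09],[0.013,0.004,0]],[[0.001,-0.001,-0.115],[0.013,0.004,0]],[[0.001,-0.001,-0.115],[0.013,0.004,0]]]}}

```text
time_s: 8.98
position: [0.4267, 0.2207, 0.1496]
tcp_rot: [[0.711, -0.005, 0.704], [-0.704, -0.001, 0.711], [-0.003, -1.0, -0.004]]
force: [-0.4, 0.4, 0.6]
opening: 0.689
```

Emit:
{"api": "play_rows", "payload": {"commands": [[[0,0,0],[0,0,0]],[[0,0,0],[0,0,0]],[[0,0,0],[0,0,0]],[[0,0,0],[0,0,0]],[[0,0,0],[0,0,0]],[[0,0,0],[0,0,0]]], "gripper": 0.015}}

```text
time_s: 9.72
position: [0.4277, 0.2217, 0.1516]
tcp_rot: [[0.711, 0.0, 0.703], [-0.703, 0.001, 0.711], [-0.0, -1.0, 0.001]]
force: [-1.5, 0.5, 5.9]
opening: 0.349
```

Emit:
{"api": "play_rows", "payload": {"commands": [[[0,0,0.03],[0,0,0]],[[0,0,0.08],[0,0,0]],[[0,0,0.14],[0,0,0]],[[0,0,0.2],[0,0,0]],[[0,0,0.2],[0,0,0]]]}}

```text
time_s: 10.35
position: [0.4302, 0.222, 0.3557]
tcp_rot: [[0.711, 0.011, 0.703], [-0.703, 0.002, 0.711], [0.006, -1.0, 0.01]]
force: [-0.8, -0.6, -1.9]
opening: 0.348
```

Emit:
{"api": "play_rows", "payload": {"commands": [[[0.007,-0.04,0],[0,0,0.16]],[[0.014,-0.08,0],[0,0,0.32]],[[0.021,-0.12,0],[0,0,0.48]],[[0.028,-0.16,0],[0,0,0.64]],[[0.034,-0.2,0],[0,0,0.81]],[[0.039,-0.22,0],[0,0,0.81]],[[0.039,-0.226,0],[0,0,0.81]],[[0.039,-0.226,0],[0,0,0.81]]]}}

```text
time_s: 11.35
position: [0.4657, -0.0043, 0.3499]
tcp_rot: [[1.0, -0.003, -0.03], [0.03, 0.001, 1.0], [-0.003, -1.0, 0.001]]
force: [-0.1, 0.2, -1.0]
opening: 0.347
```

```bash
python3 - <<'E'
from h import *
c=snap('top','top3'); s=snap('scene','scene3')
st=read_state(); print(st['position'],st['tcp_rot'],st['opening'])
cv2.imwrite('pics/v3.png',np.hstack([cv2.resize(c['frame'][100:250,180:380],None,fx=2,fy=2),cv2.resize(s['frame'][100:250,200:400],None,fx=2,fy=2)])[...,::-1])
E
```

```text
[ 0.46589583 -0.00375408  0.35045798] [[ 9.99518699e-01 -1.72286072e-03 -3.09742201e-02]
 [ 3.09749208e-02  3.81530424e-04  9.99520089e-01]
 [-1.71021630e-03 -9.99998443e-01  4.34712267e-04]] 0.34739190487464555
```

View pics/v3.png

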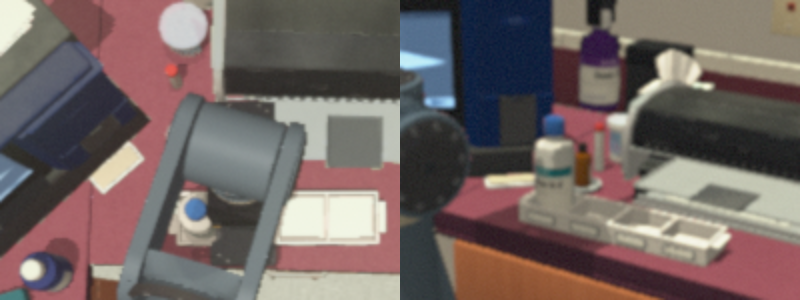

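Purple hangs upright above its compartment (scene crop about (600,80)), clear of the saline. Lowering.

Emit:
{"api": "play_rows", "payload": {"commands": [[[0.001,0,-0.05],[0,0,0]],[[0.001,0,-0.1],[0,0,0]],[[0.001,0,-0.14],[0,0,0]],[[0.001,0,-0.17],[0,0,0]],[[0.001,0,-0.185],[0,0,0]],[[0.001,0,-0.19],[0,0,0]],[[0.001,0,-0.193],[0,0,0]],[[0.001,0,-0.193],[0,0,0]]]}}

```text
time_s: 12.45
position: [0.4679, -0.0045, 0.1585]
tcp_rot: [[1.0, 0.001, -0.031], [0.031, -0.001, 1.0], [0.001, -1.0, -0.001]]
force: [0.0, -1.1, -1.2]
opening: 0.345
```

Emit:
{"api": "play_rows", "payload": {"commands": [[[0,0,-0.002],[0,0,0]],[[0,0,-0.003],[0,0,0]],[[0,0,-0.003],[0,0,0]]]}}

```text
time_s: 12.82
position: [0.4677, -0.0048, 0.1556]
tcp_rot: [[1.0, 0.001, -0.03], [0.03, -0.001, 1.0], [0.001, -1.0, -0.001]]
force: [-1.1, 0.1, 3.9]
opening: 0.35
```

Emit:
{"api": "play_rows", "payload": {"commands": [[[0,0,0],[0,0,0]],[[0,0,0],[0,0,0]],[[0,0,0],[0,0,0]],[[0,0,0],[0,0,0]]], "gripper": 0.06}}

```text
time_s: 13.32
position: [0.4676, -0.0047, 0.155]
tcp_rot: [[1.0, -0.0, -0.03], [0.03, -0.0, 1.0], [-0.0, -1.0, -0.0]]
force: [-0.4, -0.0, 0.4]
opening: 0.662
```

Emit:
{"api": "play_rows", "payload": {"commands": [[[0,0,0.03],[0,0,0]],[[0,0,0.07],[0,0,0]],[[0,0,0.1],[0,0,0]],[[0,-0.05,0.1],[0,0,0]],[[0.005,-0.11,0.1],[0,0,0]],[[0.01,-0.17,0.1],[0,0,0]],[[0.015,-0.23,0.1],[0,0,0]],[[0.02,-0.29,0.1],[0,0,0]],[[0.022,-0.35,0.1],[0,0,0]],[[0.022,-0.38,0.1],[0,0,0]]], "gripper": 0.06}}

```text
time_s: 14.58
position: [0.4892, -0.3882, 0.2547]
tcp_rot: [[1.0, 0.0, -0.028], [0.028, -0.001, 1.0], [0.0, -1.0, -0.002]]
force: [-1.0, 0.8, 0.1]
opening: 0.691
```

```bash
python3 - <<'E'
from h import *
c=snap('top','top4')
st=read_state(); print(st['position'],st['tcp_rot'][2],st['opening'])
P=pts(c).reshape(-1,3)
w=P[(P[:,0]>.42)&(P[:,0]<.52)&(P[:,1]>-.06)&(P[:,1]<.045)&(P[:,2]>.14)&(P[:,2]<.16)]; print('purple',circ(w))
w=P[(P[:,0]>.42)&(P[:,0]<.52)&(P[:,1]>.045)&(P[:,1]<.11)&(P[:,2]>.155)&(P[:,2]<.18)]; print('saline',circ(w))
E
```

```text
[ 0.48926384 -0.39159546  0.25463385] [ 8.57574701e-04 -9.99985692e-01 -5.28027899e-03] 0.6876258373139277
purple [ 4.667e-01 -5.700e-03  1.510e-02  4.664e-01 -5.600e-03  1.499e-01
  8.400e+01]
saline [4.643e-01 7.480e-02 1.650e-02 4.638e-01 7.440e-02 1.696e-01 1.040e+02]
```

Emit:
{"api": "play_rows", "payload": {"commands": [[[0,0,-0.01],[0,0,0]],[[0,0,-0.05],[0,0,0]],[[0,0,-0.085],[0,0,0]],[[0,0,-0.103],[0,0,0]],[[0,0,-0.103],[0,0,0]]]}}

```text
time_s: 15.25
position: [0.489, -0.3828, 0.1506]
tcp_rot: [[1.0, -0.003, -0.031], [0.031, 0.003, 1.0], [-0.003, -1.0, 0.003]]
force: [0.1, -0.9, 0.0]
opening: 0.691
```

Emit:
{"api": "play_rows", "payload": {"commands": [[[0,0,0],[0,0,0]],[[0,0,0],[0,0,0]],[[0,0,0],[0,0,0]],[[0,0,0],[0,0,0]],[[0,0,0],[0,0,0]],[[0,0,0],[0,0,0]]], "gripper": 0.015}}

```text
time_s: 16.0
position: [0.4896, -0.385, 0.1527]
tcp_rot: [[1.0, 0.0, -0.03], [0.03, -0.001, 1.0], [0.0, -1.0, -0.001]]
force: [-0.6, -0.2, 4.4]
opening: 0.347
```

Emit:
{"api": "play_rows", "payload": {"commands": [[[0,0,0.03],[0,0,0]],[[0,0,0.07],[0,0,0]],[[0,0.02,0.09],[0,0,0]],[[-0.005,0.07,0.09],[0,0,0]],[[-0.01,0.12,0.09],[0,0,0]],[[-0.015,0.17,0.09],[0,0,0]],[[-0.02,0.22,0.09],[0,0,0]],[[-0.02,0.26,0.09],[0,0,0]],[[-0.02,0.29,0.09],[0,0,0]],[[-0.02,0.301,0.09],[0,0,0]]]}}

```text
time_s: 17.25
position: [0.4687, -0.0819, 0.2415]
tcp_rot: [[0.999, -0.002, -0.032], [0.032, 0.0, 0.999], [-0.002, -1.0, 0.0]]
force: [-0.3, -0.6, -2.2]
opening: 0.347
```

Emit:
{"api": "play_rows", "payload": {"commands": [[[0,0,0],[0,0,0]],[[0,0,0],[0,0,0]],[[0,0,-0.03],[0,0,0]],[[0,0,-0.06],[0,0,0]],[[0,0,-0.076],[0,0,0]],[[0,0,-0.084],[0,0,0]],[[0,0,-0.084],[0,0,0]],[[0,0,-0.084],[0,0,0]]]}}

```text
time_s: 18.25
position: [0.4701, -0.0842, 0.1586]
tcp_rot: [[1.0, 0.001, -0.03], [0.03, -0.001, 1.0], [0.001, -1.0, -0.001]]
force: [-0.4, -0.2, -1.5]
opening: 0.347
```

Emit:
{"api": "play_rows", "payload": {"commands": [[[0,0,-0.0015],[0,0,0]],[[0,0,-0.0025],[0,0,0]],[[0,0,-0.0025],[0,0,0]]]}}

```text
time_s: 18.62
position: [0.4699, -0.0838, 0.1566]
tcp_rot: [[1.0, 0.001, -0.031], [0.031, -0.001, 1.0], [0.001, -1.0, -0.001]]
force: [-1.5, 0.5, 5.0]
opening: 0.351
```

Emit:
{"api": "play_rows", "payload": {"commands": [[[0,0,0],[0,0,0]],[[0,0,0],[0,0,0]],[[0,0,0],[0,0,0]],[[0,0,0],[0,0,0]]], "gripper": 0.06}}

```text
time_s: 19.12
position: [0.4695, -0.0837, 0.1555]
tcp_rot: [[1.0, -0.0, -0.03], [0.03, -0.0, 1.0], [-0.0, -1.0, -0.0]]
force: [-0.7, 0.6, -0.4]
opening: 0.662
```

Emit:
{"api": "play_rows", "payload": {"commands": [[[0,0,0.03],[0,0,0]],[[0,0,0.08],[0,0,0]],[[0,0,0.12],[0,0,0]],[[-0.01,0.05,0.12],[0,0,-0.16]],[[-0.025,0.11,0.12],[0,0,-0.32]],[[-0.04,0.17,0.12],[0,0,-0.48]],[[-0.055,0.23,0.12],[0,0,-0.64]],[[-0.07,0.29,0.12],[0,0,-0.81]],[[-0.09,0.35,0.12],[0,0,-0.81]],[[-0.101,0.397,0.12],[0,0,-0.81]]], "gripper": 0.06}}

```text
time_s: 20.38
position: [0.3704, 0.3046, 0.2756]
tcp_rot: [[0.711, -0.0, 0.704], [-0.704, -0.0, 0.711], [-0.0, -1.0, -0.0]]
force: [0.5, -0.1, 0.2]
opening: 0.693
```

```bash
python3 - <<'E'
from h import *
c=snap('top','top5'); s=snap('scene','scene5')
st=read_state(); print(st['position'],st['tcp_rot'][2],st['opening'])
P=pts(c).reshape(-1,3)
for n,y0,y1 in(('purple',-.05,.045),('red',-.14,-.05)):
    w=P[(P[:,0]>.42)&(P[:,0]<.52)&(P[:,1]>y0)&(P[:,1]<y1)&(P[:,2]>.14)&(P[:,2]<.16)]; print(n,circ(w))
cv2.imwrite('pics/v5.png',np.hstack([cv2.resize(c['frame'][130:280,180:380],None,fx=2,fy=2),cv2.resize(s['frame'][100:250,200:400],None,fx=2,fy=2)])[...,::-1])
E
```

```text
[0.36905205 0.30787509 0.27558757] [-0.0019659  -0.99999703  0.00144057] 0.6875775159722987
purple [ 4.669e-01 -5.700e-03  1.520e-02  4.666e-01 -5.600e-03  1.500e-01
  8.300e+01]
red [ 4.703e-01 -8.320e-02  1.530e-02  4.698e-01 -8.330e-02  1.503e-01
  8.500e+01]
```

View pics/v5.png

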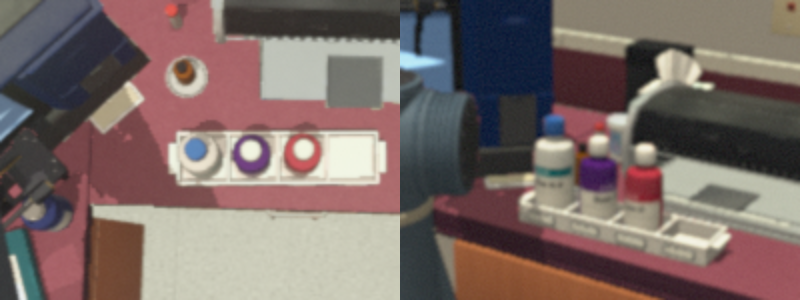

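Saline, purple and red stand in order in the carrier; the gripper is near the blue bottle (top crop (45,210)).

Emit:
{"api": "play_rows", "payload": {"commands": [[[0.001,0,0],[0,0,0]],[[0.001,0,0],[0,0,0]],[[0.001,0,-0.03],[0,0,0]],[[0.001,0,-0.03],[0,0,0]]]}}

```text
time_s: 20.98
position: [0.3716, 0.3007, 0.2441]
tcp_rot: [[0.709, -0.005, 0.705], [-0.705, -0.003, 0.709], [-0.002, -1.0, -0.005]]
force: [0.6, -0.7, 0.6]
opening: 0.688
```

Emit:
{"api": "play_rows", "payload": {"commands": [[[0,0,0],[0,0,0]],[[0,0,0],[0,0,0]],[[0,0,0],[0,0,0]]]}}

```text
time_s: 21.35
position: [0.3727, 0.303, 0.2463]
tcp_rot: [[0.711, 0.001, 0.703], [-0.703, 0.001, 0.711], [0.0, -1.0, 0.001]]
force: [-0.3, 0.6, 1.2]
opening: 0.687
```

Emit:
{"api": "play_rows", "payload": {"commands": [[[-0.003,0.011,0],[0,0,0]],[[-0.003,0.011,-0.04],[0,0,0]],[[-0.003,0.011,-0.075],[0,0,0]],[[-0.003,0.011,-0.093],[0,0,0]],[[-0.003,0.011,-0.093],[0,0,0]],[[-0.003,0.011,-0.093],[0,0,0]]]}}

```text
time_s: 22.1
position: [0.3697, 0.3146, 0.1532]
tcp_rot: [[0.711, 0.001, 0.703], [-0.703, 0.001, 0.711], [0.0, -1.0, 0.001]]
force: [0.2, -0.4, -0.2]
opening: 0.688
```

Emit:
{"api": "play_rows", "payload": {"commands": [[[0,0,0],[0,0,0]],[[0,0,0],[0,0,0]],[[0,0,0],[0,0,0]],[[0,0,0],[0,0,0]],[[0,0,0],[0,0,0]],[[0,0,0],[0,0,0]]], "gripper": 0.015}}

```text
time_s: 22.85
position: [0.3693, 0.3141, 0.1528]
tcp_rot: [[0.711, -0.0, 0.703], [-0.703, 0.0, 0.711], [-0.0, -1.0, 0.0]]
force: [-1.3, 1.1, 3.3]
opening: 0.351
```

Emit:
{"api": "play_rows", "payload": {"commands": [[[0,0,0.03],[0,0,0]],[[0,0,0.08],[0,0,0]],[[0,0,0.14],[0,0,0]],[[0,0,0.2],[0,0,0]],[[0,0,0.2],[0,0,0]],[[0,0,0.2],[0,0,0]]]}}

```text
time_s: 23.6
position: [0.3683, 0.3132, 0.3514]
tcp_rot: [[0.711, -0.003, 0.703], [-0.703, -0.002, 0.711], [-0.001, -1.0, -0.003]]
force: [-0.9, -0.6, -1.1]
opening: 0.345
```

Emit:
{"api": "play_rows", "payload": {"commands": [[[0.015,-0.04,0],[0,0,0.16]],[[0.03,-0.09,0],[0,0,0.32]],[[0.045,-0.14,0],[0,0,0.48]],[[0.055,-0.19,0],[0,0,0.64]],[[0.065,-0.24,0],[0,0,0.81]],[[0.075,-0.29,0],[0,0,0.81]],[[0.085,-0.34,0],[0,0,0.81]],[[0.095,-0.39,0],[0,0,0.81]],[[0.102,-0.43,0],[0,0,0.81]],[[0.102,-0.46,0],[0,0,0.81]]]}}

```text
time_s: 24.85
position: [0.4703, -0.1475, 0.3494]
tcp_rot: [[1.0, -0.006, -0.029], [0.029, 0.003, 1.0], [-0.006, -1.0, 0.003]]
force: [-0.6, -0.1, -2.1]
opening: 0.352
```

Emit:
{"api": "play_rows", "payload": {"commands": [[[0,-0.018,0],[0,0,0]],[[0,-0.018,0],[0,0,0]],[[0,-0.018,0],[0,0,0]],[[0,-0.018,0],[0,0,0]],[[0,-0.018,0],[0,0,0]],[[0,-0.018,0],[0,0,0]]]}}

```text
time_s: 25.6
position: [0.4713, -0.1636, 0.3527]
tcp_rot: [[1.0, -0.0, -0.031], [0.031, -0.001, 1.0], [-0.0, -1.0, -0.001]]
force: [0.4, -0.1, -2.5]
opening: 0.349
```

Emit:
{"api": "play_rows", "payload": {"commands": [[[0,0,-0.05],[0,0,0]],[[0,0,-0.1],[0,0,0]],[[0,0,-0.14],[0,0,0]],[[0,0,-0.17],[0,0,0]],[[0,0,-0.187],[0,0,0]],[[0,0,-0.194],[0,0,0]],[[0,0,-0.194],[0,0,0]],[[0,0,-0.196],[0,0,0]],[[0,0,-0.196],[0,0,0]]]}}

```text
time_s: 26.72
position: [0.4716, -0.1642, 0.1572]
tcp_rot: [[1.0, 0.001, -0.03], [0.03, -0.001, 1.0], [0.001, -1.0, -0.001]]
force: [-0.2, -1.0, -1.4]
opening: 0.347
```

Emit:
{"api": "play_rows", "payload": {"commands": [[[0,0,0],[0,0,0]],[[0,0,0],[0,0,0]],[[0,0,0],[0,0,0]],[[0,0,0],[0,0,0]]], "gripper": 0.06}}

```text
time_s: 27.22
position: [0.4714, -0.1641, 0.1567]
tcp_rot: [[1.0, 0.0, -0.03], [0.03, -0.001, 1.0], [0.0, -1.0, -0.001]]
force: [-0.3, -0.5, 0.4]
opening: 0.668
```

Emit:
{"api": "play_rows", "payload": {"commands": [[[0,0,0.03],[0,0,0]],[[0,0,0.08],[0,0,0]],[[0,0,0.14],[0,0,0]],[[-0.01,-0.06,0.14],[0,0,0]],[[-0.02,-0.12,0.14],[0,0,0]],[[-0.03,-0.18,0.14],[0,0,0]],[[-0.03,-0.22,0.14],[0,0,0]],[[-0.03,-0.24,0.14],[0,0,0]],[[-0.03,-0.24,0.14],[0,0,0]]], "gripper": 0.06}}

```text
time_s: 28.35
position: [0.4411, -0.4044, 0.2961]
tcp_rot: [[1.0, -0.001, -0.029], [0.029, 0.001, 1.0], [-0.001, -1.0, 0.001]]
force: [-0.2, 0.3, 0.8]
opening: 0.692
```

```bash
python3 - <<'E'
from h import *
c=snap('top','top6'); s=snap('scene','scene6')
P=pts(c).reshape(-1,3); a=.032; o=np.array([.468,-.044]); R=np.array([[np.cos(a),-np.sin(a)],[np.sin(a),np.cos(a)]])
for n,y0,y1,z0,z1 in(('saline',.045,.12,.155,.18),('purple',-.045,.045,.14,.16),('red',-.124,-.045,.14,.16),('blue',-.21,-.124,.14,.16)):
    w=P[(P[:,0]>.42)&(P[:,0]<.52)&(P[:,1]>y0)&(P[:,1]<y1)&(P[:,2]>z0)&(P[:,2]<z1)]; k=circ(w); print(n,k,'carrier frame',((k[:2]-o)@R).round(4))
w=P[(abs(P[:,0]-.602)<.03)&(abs(P[:,1]-.11)<.03)&(P[:,2]>.07)&(P[:,2]<.09)]; print('oil',circ(w))
cv2.imwrite('pics/v6.png',np.hstack([cv2.resize(c['frame'][130:280,180:380],None,fx=2,fy=2),cv2.resize(s['frame'][100:250,200:400],None,fx=2,fy=2)])[...,::-1])
E
```

```text
saline [4.639e-01 7.480e-02 1.630e-02 4.634e-01 7.420e-02 1.700e-01 1.070e+02] carrier frame [-0.0003  0.1189]
purple [ 4.663e-01 -5.300e-03  1.540e-02  4.663e-01 -5.800e-03  1.493e-01
  8.400e+01] carrier frame [-0.0005  0.0387]
red [ 4.703e-01 -8.320e-02  1.530e-02  4.699e-01 -8.340e-02  1.499e-01
  8.300e+01] carrier frame [ 0.001  -0.0393]
blue [ 4.710e-01 -1.645e-01  1.520e-02  4.706e-01 -1.643e-01  1.497e-01
  8.800e+01] carrier frame [-0.0009 -0.1205]
oil [6.026e-01 1.100e-01 8.700e-03 6.023e-01 1.099e-01 8.190e-02 2.600e+01]
```

View pics/v6.png

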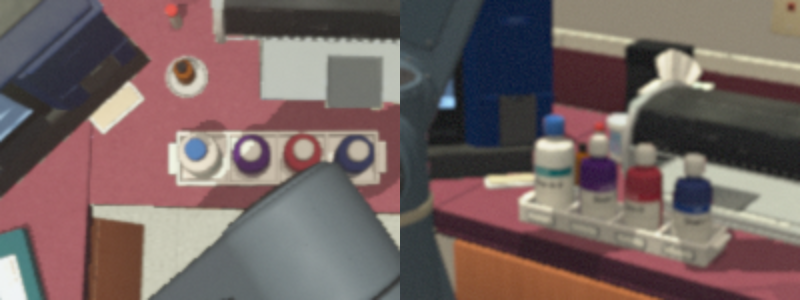

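All four bottles stand upright in order, and the oil is on the saucer at top crop (184,72). The gripper is clear of everything.

```bash
python3 -c "
from rig import *
print(hand_in())"
```

```text
the job is handed in; nothing more can be done
None
```

The slide-staining line is set up and handed in at about 28 s of the 122 s limit. No verdict was reported.

- **Moves:** I put the oil dropper on the saucer first, then placed the purple, red and blue stains in the carrier. The saline was not touched.
- **Bottles in the carrier:** In the last picture, saline, purple, red and blue stood upright and in order. Each cap centre measured within about 1.5 mm of its compartment centre. Cap heights matched bottles standing on the compartment floor.
- **Oil dropper:** It measured about 1 to 1.5 mm from the saucer centre and stood on the saucer's floor.
- **Clearance:** The gripper was open and well clear of everything at hand-in.
- **Estimates that disagreed:**
  - The carrier's angle came out as 0.030 to 0.040 rad, and I used 0.032.
  - Its centre varied by about 2 mm.
  - One rough saucer estimate was about 4 mm off, so I used the fitted outline.

No check failed.

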